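# Stack the concentrator rotor and hold the lid for loading

### The job

Get the vacuum concentrator's two-tier vial rotor ready and hold the lid for me while I load it: lower the plain spacer sleeve (it keeps the tiers a vial's height apart) down the rotor shaft until it is fully home on the lower tier, then lower the loose upper vial tier, hub up, down the shaft until it rests on the spacer; let go of each, but do not drop them down the shaft. Then take the concentrator's lid by its front bar, raise it to 70 degrees, clear of the rotor I shall lower in, and finish while still holding it there in the gripper: it has no stay, so never let it fall. Leave the beaker, the jar and the tall vial where they stand.

Things in the scene. Friction and masses are not known exactly. Their poses are not given: they have to be found in the camera images.
- concentrator: bench-top centrifugal vacuum concentrator, a white and grey case 200 x 206 x 120 mm high that does not move, with a round steel chamber under a hinged lid. Origin: on the bench under the middle of the case; x points to its back, y to its left, z up; the front (-x) looks more or less at the robot and has a dark panel with a knob
- lid (a joint): angle of the concentrator's lid, rad: 0 closed and level, growing as the front edge rises; 70 degrees is 1.222; the hinge ends at 1.40, short of upright, and the lid (about 0.55 kg, free-moving hinge) falls shut from any angle when let go
- lid_hinge (a point): fixed point in the middle of the lid's hinge axis at the back of the case, 128 mm above the bench, 88 mm behind the case's origin; the axis is level along the concentrator's y. The lid's grip bar moves round it on a circle of 213 mm radius
- lid_grip (a point): middle of the lid's grip bar, a level round steel bar 11 mm thick and 88 mm long parallel to the hinge axis, in front of the lid; moves with the lid. Closed it is 128 mm above the bench; behind the bar there is free space for a finger, from the bar's axis 39 mm to the front edge of the lid (174 mm from the hinge, grey frame 12 mm thick with a clear window) and 33 mm to the case's front below; nothing fixed in front of it
- rotor_stand: rotor shaft standing upright in its round black foot, does not move: foot 90 mm across, the lower vial tier (spoked aluminium wheel of ten small vial sleeves, 92 mm across, top 29 mm above the bench) is part of it, above that a 30 mm wide boss and then the bare steel shaft, 16 mm thick. Origin: on the bench on the shaft's axis, z up
- shaft_seat (a point): on the shaft's axis at the top of the 30 mm boss, 34 mm above the bench: here the spacer's lower end must rest
- shaft_tip (a point): top of the shaft, 96 mm above the bench; the last 10 mm taper from 16 to 7 mm thick
- spacer: loose plain aluminium spacer sleeve standing on end on the bench: 30 mm outside, 19 mm bore right through, 34 mm high, about 0.06 kg. Origin: centre of its lower end, z along its axis. Seated, its origin is at shaft_seat
- rotor_disc: loose upper vial tier, lying flat side down: spoked aluminium wheel of ten small vial sleeves 92 mm across and 8 mm thick, with a hub 30 mm outside, 19 mm bore right through, that rises to 38 mm above the underside; about 0.14 kg. Take it by the hub. Origin: centre of its underside, z along its axis, hub up. Seated on the spacer its origin is 34 mm above shaft_seat and the hub stands 10 mm higher than the shaft's tip
- beaker: small glass beaker, 48 mm wide, 58 mm high, a bystander; origin: centre of its underside
- septa_jar: small plastic jar with a screw lid, 39 mm wide, 47 mm high, a bystander; origin: centre of its underside
- tall_vial: capped glass headspace vial standing upright, 23 mm wide, 77 mm high, a bystander; origin: centre of its underside
Mind the look-alikes: they are no part of the job. There is more than one size of the spacer; the job needs the smaller.

How it is judged:
On the way, in this order (a step that is already met when the one before it is completed fails the run):
1. the spacer sleeve is fully home on the shaft and let go (distance between spacer and shaft_seat below 0.004 m and angle between spacer's own z axis and vertical below 0.06 rad and contact force between the fingers and spacer below 0.2 N), for 0.2 s.
2. the upper vial tier rests on the spacer and is let go (horizontal distance between rotor_disc and shaft_seat below 0.004 m and z of rotor_disc in the frame of shaft_seat between 0.031 and 0.037 m and angle between rotor_disc's own z axis and vertical below 0.06 rad and contact force between the fingers and rotor_disc below 0.2 N), for 0.2 s.
3. the lid is raised to 70 degrees in the gripper (value of joint lid between 1.134 and 1.309 rad and contact force between the fingers and lid above 0.5 N), for 0.2 s.
At the end, for the whole second after the job is handed in: the lid is still at 70 degrees (5 either way), held only by the gripper's fingers; the spacer is home on the shaft (within 4 mm), the upper tier level on it, hub up (3 mm in height, 4 mm sideways), both let go; bystanders within 25 mm of their places (all of step 3 and velocity of joint lid between -0.05 and 0.05 rad/s and distance between spacer and shaft_seat below 0.004 m and angle between each of spacer, rotor_disc's own z axis and vertical below 0.06 rad and horizontal distance between rotor_disc and shaft_seat below 0.004 m and z of rotor_disc in the frame of shaft_seat between 0.031 and 0.037 m); the arm keeps its last pose, push and grip.
It fails at once if the lid was let fall (closing faster than 1.2 rad/s) (velocity of joint lid below -1.2 rad/s).
It fails at once if the spacer was dropped down the shaft (over 0.5 m/s on it) (horizontal distance between spacer and shaft_seat below 0.006 m and z of spacer in the frame of shaft_seat below 0.066 m and linear speed of spacer above 0.5 m/s).
It fails at once if the upper tier was dropped down the shaft (over 0.5 m/s on it) (horizontal distance between rotor_disc and shaft_seat below 0.006 m and z of rotor_disc in the frame of shaft_seat below 0.066 m and linear speed of rotor_disc above 0.5 m/s).
It fails at once if a bystander was moved (distance of any of beaker, septa_jar, tall_vial from where it was at the start of the episode above 0.025 m).
It also fails if it takes over 67 s, if anything falls off the work surface, if the arm or the gripper's body presses on something with over 40 N, if the wrist force passes 120 N, or if a joint passes its speed limit or range.

### The arm

A 6-joint arm with a two-finger parallel gripper is mounted at the origin on a cart in front of the work surface, level with it; the furniture and walls round the work are solid. World frame = base frame: x ahead of the robot, y to its left, z up, the work surface at z = 0. Lengths are in m, angles in rad, forces in N, time in s.
With the tool pointing down it reaches from about 0.25 to 0.775 m from the base axis. Payload 4 kg.
Tool frame: the origin (TCP) lies midway between the tips of the shut fingers; the grasp point (between the pads) lies 19 mm behind it; z points along the fingers, y is the direction in which the jaws open and shut (so a half turn about z gives the same grasp; the last joint's range is limited). The gripper opens to 94 mm and grips with 3 to 60 N. Pads are 16 mm wide; open, the fingers measure 119 mm over their backs; the gripper's body (75 mm by 177 mm) begins 78 mm behind the grasp point.
Start: joints at [1.039, 0.087, 1.371, -0, 1.684, -0.103], TCP at [0.229, 0.5, 0.206] pointing down, gripper open.
Joint ranges: [-3.1, 3.1], [-0.76, 2.03], [0.27, 2.55], [-1.08, 4.22], [0.17, 2.65], [-2.57, 2.57]. Speed limits (rad/s): [2.79, 2.79, 3.14, 3.14, 3.14, 3.14].

### API

Orientations are given as [roll, pitch, yaw] about the fixed x, y, z axes, in that order (R = Rz(yaw) Ry(pitch) Rx(roll)).
In Python, from bench import robot, cams gives the robot as it stands.
- The arm moves only by the tool step_arm, never from a script. Its argument "plan" is a list that holds one entry, the list of rows, each a list of 5 numbers: the shift along the world's x, y, z in mm, then the turn about the world's z in rad, then the opening in per cent of the stroke, from 0 (shut) to 100 (fully open). In form: [[[tx, ty, tz, turn, fingers], ...]]. A call has 1 to 8 rows; each row is the pose to reach, as a shift and turn from the pose commanded when the call began; what a row does not reach only later rows make up. A row lasts 1/12 s, in which the tool goes at most 41.7 mm and 7.16 degrees, less where a joint would pass 70% of its speed; a pose out of reach is approached as far as the arm can. A call with a gripper value outside its range is refused whole. The fingers move at their own pace and stop on an object; the grip force is fixed at half the most. Time passes only in rows, so rows that repeat a pose let the fingers close. It gives the time, the measured TCP pose, the force and the opening at its end, in the units of the state.
- robot.get_obs(): the state, without advancing time (a new reading comes with each control period).
- cams.snapshot(name): name is "scene" or "side" or "wrist"; returns a dict with "frame" (384x512x3 uint8, red, green, blue), "camera_matrix" (3x3 intrinsics, pixels), "origin" and "attitude" of the camera in the world; the wrist camera has in their place "T_tool_cam" (4x4, takes a point from camera to tool coordinates, whose origin is the TCP and whose axes are the flange's). Camera axes: x right, y down, z forward; pixel columns grow to the right and rows downward; lengths in m; the calibration is good to about 2 mm. A picture is of the moment at which its call begins: read the wrist's pose just before it. There is no depth.
- robot.close_job(): hands the job in, once; it reports no verdict.
The state is a dict: "time": time; "joint_positions": joint angles; "qvel": joint speeds; "joint_torque": joint torques, N m; "tool_pos": TCP position; "ee_rot": TCP orientation; "wrist_force": force on the tool from outside, world axes, zero at the start; "wrist_torque": the same for the moment, N m; "width": finger opening in m.
Only numpy, scipy, OpenCV 4.12 (cv2) and the standard library are available. Lean on these libraries where they do the work, as an engineer would, in place of code of your own. Each camera call takes 0.05 s, during which the arm holds its last target. There are 200 camera calls.

## Working session

There is one attempt and no reset: what is moved stays moved. The work goes in short steps, Python scripts to look and compute and a tool call to move; the robot and the scene stay as the last step left them, time stands still between calls to the robot, and variables do not carry over. Pictures are saved under pics/ and viewed, about 8 in all and at most 12, crops included, and the job is handed in when it is done.

Besides the shell and the picture viewer there is one more tool, called after "Request:" as name(argument=value, ...), one argument or row to a line, values as JSON. step_arm: Moves the arm, as the interface text tells. Its arguments: {"type":"object","properties":{"plan":{"type":"array"}},"required":["plan"]}

```bash
ls; mkdir -p pics
cat > h.py <<'E'
import numpy as np, cv2
from scipy.spatial.transform import Rotation as R
from bench import robot, cams
def snap(name,fn=None):
    o=robot.get_obs(); s=cams.snapshot(name)
    K=np.array(s["camera_matrix"])
    if name=="wrist":
        T=np.eye(4);T[:3,3]=o["tool_pos"];T[:3,:3]=R.from_euler('xyz',o["ee_rot"]).as_matrix()
        T=T@np.array(s["T_tool_cam"]); A=T[:3,:3]; c=T[:3,3]
    else:
        c=np.array(s["origin"]); A=np.array(s["attitude"])
        if A.shape!=(3,3): print("att",A); A=R.from_euler('xyz',A).as_matrix()
    f=s["frame"]
    if fn: cv2.imwrite("pics/"+fn,f[:,:,::-1]); np.savez("pics/"+fn[:-4],K=K,A=A,c=c,f=f)
    return f,K,A,c
def ray(K,A,u,v): 
    d=A@np.linalg.inv(K)@np.array([u,v,1.]); return d/np.linalg.norm(d)
def onplane(K,A,c,u,v,z): d=ray(K,A,u,v); return c+d*(z-c[2])/d[2]
def proj(K,A,c,p): q=K@A.T@(np.array(p)-c); return q[:2]/q[2]
E
python3 - <<'E'
from h import *
print(robot.get_obs())
for n in("scene","side","wrist"):
    f,K,A,c=snap(n,n+"0.png"); print(n,K.round(1).tolist(),A.round(3).tolist(),c)
a=cv2.imread("pics/scene0.png");b=cv2.imread("pics/side0.png")
cv2.imwrite("pics/a.png",cv2.resize(a,(800,600)))
cv2.imwrite("pics/b.png",cv2.resize(b,(800,600)))
E
```

```text
pics
{'time': 0.0, 'joint_positions': array([ 1.03888460e+00,  8.79073087e-02,  1.37224500e+00,  8.99084812e-06,
        1.68357771e+00, -1.03111124e-01]), 'qvel': array([-2.24197763e-04, -1.90548898e-04, -1.93952216e-04,  1.73344719e-03,
       -9.05123682e-04, -7.72620082e-05]), 'joint_torque': array([-3.77990409e-04, -3.40171123e+01, -3.02430475e+01,  7.20477453e-02,
        3.24861926e-02, -1.68848965e-04]), 'tool_pos': array([0.22840888, 0.49973164, 0.20433493]), 'ee_rot': array([-3.13946755e+00, -2.28884697e-04,  2.71279281e+00]), 'wrist_force': array([ 0.21719353,  0.74330694, -0.40426853]), 'wrist_torque': array([ 0.01839061,  0.02161783, -0.07728917]), 'width': 0.09376703004795214}
att [-2.04406982  0.02577505 -0.6525777 ]
scene [[420.6, 0.0, 262.5], [0.0, 420.6, 191.8], [0.0, 0.0, 1.0]] [[0.794, -0.295, 0.531], [-0.607, -0.348, 0.714], [-0.026, -0.89, -0.456]] [ 0.00351848 -0.95242968  0.60538004]
att [-2.08979177 -0.01902353 -0.44870126]
side [[351.8, 0.0, 255.8], [0.0, 351.8, 194.0], [0.0, 0.0, 1.0]] [[0.901, -0.2, 0.385], [-0.434, -0.454, 0.778], [0.019, -0.868, -0.496]] [ 0.2165981  -0.88954633  0.58861952]
wrist [[327.3, 0.0, 259.8], [0.0, 327.3, 196.1], [0.0, 0.0, 1.0]] [[0.416, 0.886, 0.206], [0.909, -0.405, -0.097], [-0.002, 0.227, -0.974]] [0.16799519 0.52794689 0.38307519]
```

View pics/a.png

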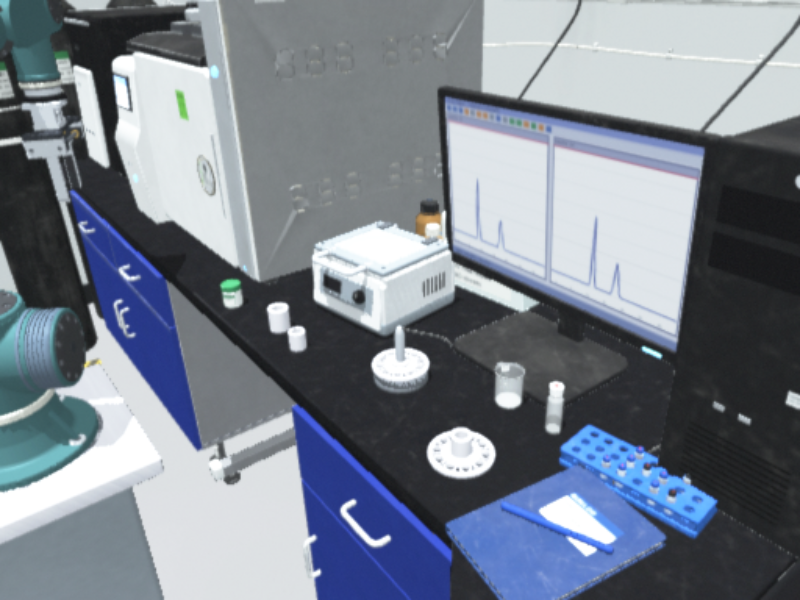

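View pics/b.png

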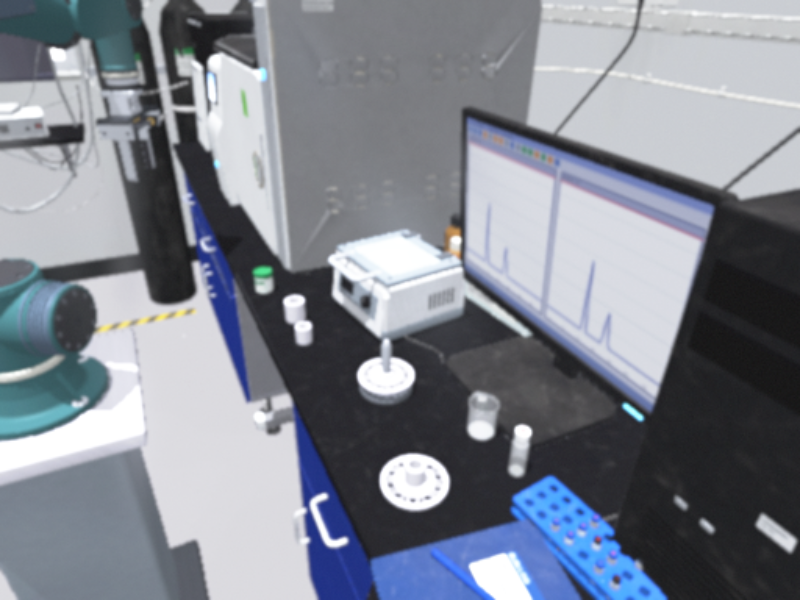

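The two views show, at 800x600 scale in view a: the small spacer near (297,339), the larger sleeve at (279,318), the stand's shaft tip at (400,327), the disc hub at (461,434), and the bar at the front of the lid around (340,265).

```bash
cat >> h.py <<'E'
def tri(*obs): # (K,A,c,u,v)
    M=np.zeros((3,3));b=np.zeros(3)
    for K,A,c,u,v in obs:
        d=ray(K,A,u,v);P=np.eye(3)-np.outer(d,d);M+=P;b+=P@c
    return np.linalg.solve(M,b)
E
python3 - <<'E'
from h import *
a=np.load("pics/scene0.npz");b=np.load("pics/side0.npz");s=.64
pts={"spacertop":((297,331),(304,325),.034),"bigtop":((279,308),(294,300),.05),"tip":((400,327),(387,341),.096),"hub":((461,433),(415,464),.038),
"beaker base":((509,402),(481,434),0),"vial cap":((556,386),(523,432),.077),"jartop":((231,285),(263,271),.047),"barL":((317,256),(334,262),.128),"barR":((362,272),(372,275),.128),"lidFR":((386,276),(390,281),.134)}
for k,(p,q,z) in pts.items():
    P=[(m["K"],m["A"],m["c"]) for m in(a,b)]
    print(k,tri((*P[0],p[0]*s,p[1]*s),(*P[1],q[0]*s,q[1]*s)).round(3),onplane(*P[0],p[0]*s,p[1]*s,z).round(3),onplane(*P[1],q[0]*s,q[1]*s,z).round(3))
E
```

```text
spacertop [ 0.447 -0.017  0.031] [ 0.444 -0.024  0.034] [ 0.445 -0.021  0.034]
bigtop [0.449 0.051 0.049] [0.447 0.047 0.05 ] [0.449 0.051 0.05 ]
tip [ 0.526 -0.221  0.097] [ 0.528 -0.219  0.096] [ 0.527 -0.219  0.096]
hub [ 0.472 -0.428  0.044] [ 0.477 -0.422  0.038] [ 0.475 -0.424  0.038]
beaker base [ 0.607 -0.385  0.008] [ 0.616 -0.377  0.   ] [ 0.612 -0.38   0.   ]
vial cap [ 0.615 -0.465  0.077] [ 0.614 -0.465  0.077] [ 0.614 -0.467  0.077]
jartop [0.426 0.216 0.042] [0.422 0.203 0.047] [0.425 0.209 0.047]
barL [0.525 0.025 0.135] [0.536 0.048 0.128] [0.527 0.029 0.128]
barR [ 0.586 -0.022  0.108] [ 0.56  -0.066  0.128] [ 0.573 -0.051  0.128]
lidFR [ 0.596 -0.084  0.121] [ 0.575 -0.117  0.134] [ 0.588 -0.097  0.134]
```

Request:
step_arm(
  plan=[
    [[50,-300,44,-1.14,100],[50,-300,44,-1.14,100],[50,-300,44,-1.14,100],[50,-300,44,-1.14,100],[50,-300,44,-1.14,100],[50,-300,44,-1.14,100],[50,-300,44,-1.14,100],[50,-300,44,-1.14,100]],
  ],
)

```text
time: 0.82
tool_pos: [0.2789, 0.1967, 0.2505]
ee_rot: [3.139, 0.001, 1.703]
wrist_force: [-0.8, 0.4, -0.5]
width: 0.0942
```

Request:
step_arm(
  plan=[
    [[168,-218,0,-0.13,100],[168,-218,0,-0.13,100],[168,-218,0,-0.13,100],[168,-218,0,-0.13,100],[168,-218,0,-0.13,100],[168,-218,0,-0.13,100],[168,-218,0,-0.13,100],[168,-218,0,-0.13,100]],
  ],
)

```text
time: 1.48
tool_pos: [0.4483, -0.0216, 0.2479]
ee_rot: [-3.139, 0.001, 1.577]
wrist_force: [-1.3, 0.2, 0.3]
width: 0.0939
```

Run:
```python
from h import *
o=robot.get_obs();print(o["tool_pos"],o["ee_rot"])
f,K,A,c=snap("wrist","w1.png"); print(c,A.round(3).tolist())
cv2.imwrite("pics/w1v.png",cv2.resize(f[:,:,::-1],(800,600)))
for n,p in dict(spacer=(.447,-.018,.034),tip=(.527,-.22,.096),bar=(.548,-.01,.128),big=(.449,.05,.05)).items(): print(n,proj(K,A,c,p)*1.5625)
```

```text
[ 0.44833888 -0.0215723   0.24790641] [-3.13940452e+00  1.12880020e-03  1.57694794e+00]
[0.44750263 0.04491419 0.42642086] [[1.0, 0.006, -0.002], [0.006, -0.973, -0.23], [-0.003, 0.23, -0.973]]
spacer [406.4968048  269.14372059]
tip [511.76874765 550.54100246]
bar [576.78826212 282.00071959]
big [409.80691204 178.43448645]
```

View pics/w1v.png

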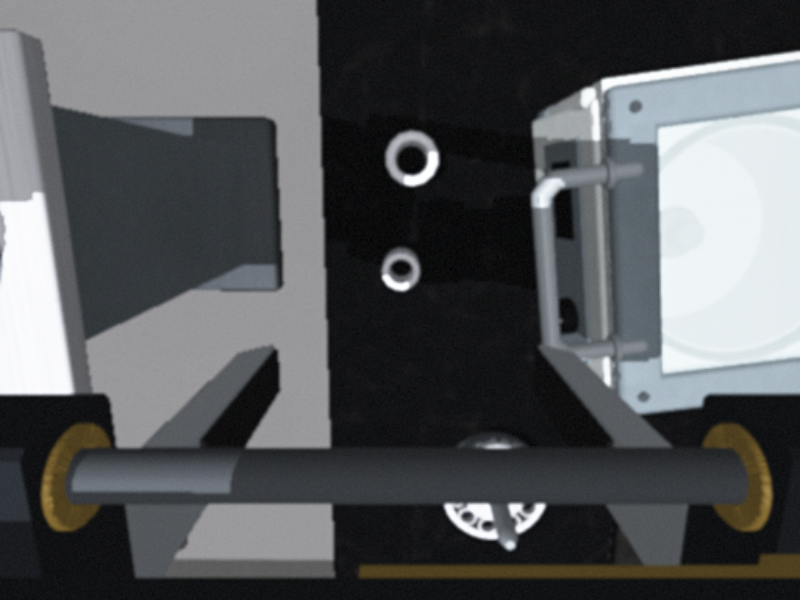

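Wrist view (800x600): small spacer at (400,268), large sleeve at (411,158), lid bar from (543,190) to (552,345), so the concentrator is only turned a few degrees. The stand is at (495,495), partly hidden.

```bash
cat >> h.py <<'E'
def rings(f,K,A,c,z,box,thr=110):
    u0,v0,u1,v1=box
    g=cv2.cvtColor(f,cv2.COLOR_RGB2GRAY)[v0:v1,u0:u1]
    k=4; g=cv2.resize(g,None,fx=k,fy=k,interpolation=cv2.INTER_CUBIC)
    cs,h=cv2.findContours((g>thr).astype(np.uint8),cv2.RETR_CCOMP,cv2.CHAIN_APPROX_NONE)
    for q,hh in zip(cs,h[0]):
        if cv2.contourArea(q)<60*k: continue
        e=cv2.fitEllipse(q); u,v=(np.array(e[0])+.5)/k-.5+[u0,v0]
        pts=np.array([onplane(K,A,c,(x+.5)/k-.5+u0,(y+.5)/k-.5+v0,z)[:2] for x,y in q[:,0]],np.float32)
        ctr,r=cv2.minEnclosingCircle(pts)
        b=np.linalg.lstsq(np.c_[2*pts,np.ones(len(pts))],(pts**2).sum(1),rcond=None)[0]
        print("hole" if hh[3]>=0 else "outer","px",(round(u,1),round(v,1)),"plane",onplane(K,A,c,u,v,z).round(4)[:2],"fitcirc",b[:2].round(4),round(float(np.sqrt(b[2]+b[0]**2+b[1]**2)),4),"ext",(pts.max(0)-pts.min(0)).round(4))
E
python3 - <<'E'
from h import *
m=np.load("pics/w1.npz");a=[m[k] for k in("f","K","A","c")]
for t in(70,110,150):
  rings(*a,.034,(236,150,276,190),t)
print("big");rings(*a,.05,(240,75,290,125),90)
C=a[1:]
L=onplane(*C,543/1.5625,190/1.5625,.128);Rr=onplane(*C,552/1.5625,345/1.5625,.128);print(L,Rr,(L+Rr)/2)
g=cv2.cvtColor(a[0],cv2.COLOR_RGB2GRAY)
for v in(140,160,180,200): print(v,g[v,335:365])
print(g[150:192,256])
E
```

```text
outer px (np.float64(256.0), np.float64(172.6)) plane [ 0.442  -0.0184] fitcirc [ 0.442  -0.0185] 0.0161 ext [0.0306 0.0343]
hole px (np.float64(256.2), np.float64(171.4)) plane [ 0.4422 -0.0169] fitcirc [ 0.4422 -0.017 ] 0.0071 ext [0.016  0.0132]
outer px (np.float64(255.9), np.float64(173.3)) plane [ 0.4419 -0.0193] fitcirc [ 0.4419 -0.0194] 0.015 ext [0.0291 0.0312]
hole px (np.float64(256.1), np.float64(172.5)) plane [ 0.4421 -0.0183] fitcirc [ 0.4421 -0.0183] 0.0088 ext [0.0182 0.0177]
outer px (np.float64(255.8), np.float64(173.8)) plane [ 0.4417 -0.0199] fitcirc [ 0.4417 -0.02  ] 0.014 ext [0.0279 0.0288]
hole px (np.float64(256.3), np.float64(172.6)) plane [ 0.4424 -0.0184] fitcirc [ 0.4424 -0.0185] 0.0099 ext [0.0209 0.019 ]
big
outer px (np.float64(263.4), np.float64(101.1)) plane [0.4502 0.0641] fitcirc [0.4502 0.0638] 0.0189 ext [0.038  0.0383]
hole px (np.float64(262.8), np.float64(101.6)) plane [0.4494 0.0635] fitcirc [0.4494 0.0635] 0.0107 ext [0.0219 0.021 ]
[0.52444719 0.04298962 0.128     ] [ 0.53611096 -0.04910283  0.128     ] [ 0.53027908 -0.0030566   0.128     ]
140 [  6  12  11  11  11  46  71  96 110 118 125 137 147 152 142 137 127 119
  97  73  43  21   9   6  16   5  15   6   9   9]
160 [ 15  10  17   9   8  12  22  58  85 109 113 120 131 142 146 147 140 130
 125 103  82  64  61  62  63  63  62  63  58  64]
180 [  7  13  12  10  16  12   8  13  41  76  97 115 117 123 137 150 146 140
 134 130 113  87  60  60  61  61  62  68  58  63]
200 [ 16  16  19  18  19  21  17  21  21  33  63  85 106 118 123 134 146 149
 144 134 132 116  83  36  16   4  15  16  17  19]
[ 11   8   5  11  10   4  12  25  59  85 105 120 149 173 175 144  85  30
  12   7  15  13   9   8  12  25  57  83  94  98 132 216 251 255 255 224
 117  33  14  21  15  15]
```

Request:
step_arm(
  plan=[
    [[-6,2,-40,0,100],[-6,2,-80,0,100],[-6,2,-120,0,100],[-6,2,-140,0,100],[-6,2,-140,0,100]],
  ],
)

```text
time: 1.95
tool_pos: [0.4357, -0.0138, 0.1038]
ee_rot: [-3.13, -0.003, 1.584]
wrist_force: [-0.8, -1.1, 1.4]
width: 0.0941
```

Run:
```python
from h import *
o=robot.get_obs();print(o["tool_pos"],o["ee_rot"])
a=snap("wrist","w2.png"); 
u,v=proj(*a[1:],(.442,-.019,.034)).astype(int);print(u,v)
for t in(70,110,150): rings(*a,.034,(u-35,v-35,u+35,v+35),t)
m=np.load("pics/w1.npz")
cv2.imwrite("pics/w2v.png",a[0][:,:,::-1])
```

```text
[ 0.43572029 -0.01379432  0.1038436 ] [-3.13012203e+00 -2.54778001e-03  1.58444348e+00]
270 212
outer px (np.float64(270.1), np.float64(209.3)) plane [ 0.4419 -0.0162] fitcirc [ 0.4419 -0.0164] 0.0172 ext [0.031  0.0377]
hole px (np.float64(269.9), np.float64(207.3)) plane [ 0.4418 -0.0146] fitcirc [ 0.4418 -0.0145] 0.0051 ext [0.0133 0.008 ]
outer px (np.float64(270.1), np.float64(209.4)) plane [ 0.4419 -0.0163] fitcirc [ 0.4419 -0.0165] 0.0167 ext [0.0304 0.0369]
hole px (np.float64(269.9), np.float64(207.4)) plane [ 0.4418 -0.0147] fitcirc [ 0.4418 -0.0147] 0.0055 ext [0.0143 0.009 ]
outer px (np.float64(270.1), np.float64(209.6)) plane [ 0.4419 -0.0165] fitcirc [ 0.4419 -0.0167] 0.0163 ext [0.0298 0.0361]
hole px (np.float64(270.0), np.float64(207.6)) plane [ 0.4418 -0.0148] fitcirc [ 0.4418 -0.0148] 0.006 ext [0.0151 0.0096]
```

Run:
```python
from h import *
for i in range(3):
    o=robot.get_obs();print(o["time"],o["tool_pos"],o["ee_rot"]);f=cams.snapshot("wrist")
a=snap("wrist","w3.png")
g=cv2.cvtColor(a[0],cv2.COLOR_RGB2GRAY)
u,v=proj(*a[1:],(.442,-.019,.034)).round().astype(int);print(u,v)
col=g[v-25:v+30,u-2:u+3].mean(1).astype(int);print(col)
for vv in range(v-25,v+30,1):
    if g[vv,u]>100 and g[vv+1,u]<=100 or g[vv,u]<=100 and g[vv+1,u]>100: print(vv,onplane(*a[1:],u,vv+.5,.034).round(4))
```

```text
2.0 [ 0.43801449 -0.01426068  0.10721749] [-3.13578012e+00 -1.47818826e-03  1.58443015e+00]
2.05 [ 0.44009105 -0.01474021  0.10978803] [-3.14102489e+00 -4.65077277e-04  1.58429222e+00]
2.1 [ 0.44140667 -0.01516001  0.11135004] [3.13877226e+00 2.50829838e-04 1.58400441e+00]
261 208
[137 176 186 184 183 181 185 212 241 251 252 253 252 237 147  53  23  25
  26  27  25  26  25  24  53 110 161 185 185 186 185 185 183 183 182 199
 234 249 252 252 252 244 180  81  37  41  42  42  39  41  41  39  41  40
  41]
197 [ 0.4423 -0.0106  0.034 ]
207 [ 0.4424 -0.0189  0.034 ]
225 [ 0.4426 -0.0343  0.034 ]
```

Request:
step_arm(
  plan=[
    [[0,-4,-35,0,100],[0,-4,-65,0,100],[0,-4,-85,0,100],[0,-4,-98,0,100],[0,-4,-103,0,100],[0,-4,-103,0,100],[0,-4,-103,0,100]],
  ],
)

```text
time: 2.78
tool_pos: [0.4436, -0.0201, 0.0111]
ee_rot: [3.134, 0.001, 1.583]
wrist_force: [-7.4, 0.6, 8.6]
width: 0.0941
```

Run:
```python
from h import *
for i in range(2): f=cams.snapshot("wrist")
o=robot.get_obs();print(o["time"],o["tool_pos"],o["ee_rot"],o["wrist_force"])
```

```text
2.8833 [ 0.44360306 -0.02007763  0.01110361] [3.13441144e+00 9.96755895e-04 1.58325589e+00] [-8.2761442   0.45487908 11.99659818]
```

Lateral force of -8 N: the gripper body is touching the lid bar at x≈0.53. I'll raise the arm and turn the jaws along y.

Request:
step_arm(
  plan=[
    [[-2,0,30,0,100],[-2,0,80,0,100],[-2,0,80,0.3,100],[-2,0,80,0.6,100],[-2,0,80,0.9,100],[-2,0,80,1.2,100],[-2,0,80,1.5,80],[-2,0,80,1.5,70]],
  ],
)

```text
time: 3.55
tool_pos: [0.4404, -0.0199, 0.0891]
ee_rot: [3.139, 0.004, 2.339]
wrist_force: [0.3, 0.3, -0.1]
width: 0.0838
```

Request:
step_arm(
  plan=[
    [[0,0,0,0.12,70],[0,0,0,0.24,70],[0,0,0,0.36,70],[0,0,0,0.48,70],[0,0,0,0.6,70],[0,0,0,0.7,70],[0,0,0,0.75,70],[0,0,0,0.75,70]],
  ],
)

```text
time: 4.22
tool_pos: [0.4402, -0.02, 0.0888]
ee_rot: [-3.141, 0.004, 3.084]
wrist_force: [-0.3, 0.0, 0.7]
width: 0.0657
```

Run:
```python
from h import *
for i in range(2): f=cams.snapshot("wrist")
o=robot.get_obs();print(o["time"],o["tool_pos"],o["ee_rot"],o["wrist_force"],o["width"],o["joint_positions"].round(2))
a=snap("wrist","w4.png")
g=cv2.cvtColor(a[0],cv2.COLOR_RGB2GRAY)
u,v=proj(*a[1:],(.442,-.019,.034)).round().astype(int);print(u,v)
for t in(70,110): rings(*a,.034,(u-35,v-35,u+35,v+35),t)
for vv in range(v-35,v+38,1):
    if (g[vv,u]>100) != (g[vv+1,u]>100): print(vv,onplane(*a[1:],u,vv+.5,.034).round(4))
```

```text
4.3167 [ 0.43978902 -0.0198701   0.08815708] [-3.14143465e+00  3.11398384e-03  3.08142357e+00] [ 0.77848855 -0.92222983 -0.55726753] 0.06576944763441829 [-0.17 -0.11  1.8   0.    1.45 -1.68]
261 215
outer px (np.float64(260.0), np.float64(210.4)) plane [ 0.4385 -0.0193] fitcirc [ 0.4388 -0.0193] 0.0171 ext [0.0375 0.0313]
hole px (np.float64(259.7), np.float64(208.4)) plane [ 0.437  -0.0194] fitcirc [ 0.437  -0.0194] 0.005 ext [0.0079 0.0131]
outer px (np.float64(260.0), np.float64(210.5)) plane [ 0.4387 -0.0192] fitcirc [ 0.4389 -0.0192] 0.0168 ext [0.0366 0.0307]
hole px (np.float64(259.7), np.float64(208.5)) plane [ 0.4371 -0.0194] fitcirc [ 0.4371 -0.0194] 0.0053 ext [0.0087 0.0138]
186 [ 0.4206 -0.0175  0.034 ]
203 [ 0.4333 -0.0182  0.034 ]
213 [ 0.441  -0.0187  0.034 ]
234 [ 0.4573 -0.0197  0.034 ]
```

Request:
step_arm(
  plan=[
    [[2,1,-35,0,70],[2,1,-60,0,70],[2,1,-73,0,70],[2,1,-79,0,70],[2,1,-79,0,70],[2,1,-79,0,0],[2,1,-79,0,0],[2,1,-79,0,0]],
  ],
)

```text
time: 5.03
tool_pos: [0.442, -0.019, 0.0091]
ee_rot: [-3.141, 0.003, 3.083]
wrist_force: [1.2, 0.3, 0.9]
width: 0.0493
```

Request:
step_arm(
  plan=[
    [[0,0,0,0,0],[0,0,0,0,0],[0,0,0,0,0],[0,0,0,0,0],[0,0,0,0,0],[0,0,0,0,0]],
  ],
)

```text
time: 5.53
tool_pos: [0.441, -0.0189, 0.008]
ee_rot: [-3.142, 0.001, 3.083]
wrist_force: [-1.0, -0.5, 3.4]
width: 0.0292
```

Request:
step_arm(
  plan=[
    [[0,0,20,0,0],[0,0,60,0,0],[0,0,100,0,0],[0,-20,140,0,0],[0,-50,180,0,0],[10,-80,215,0,0],[20,-110,242,0,0],[40,-140,242,0,0]],
  ],
)

```text
time: 6.2
tool_pos: [0.4781, -0.1536, 0.254]
ee_rot: [-3.139, 0.009, 3.084]
wrist_force: [1.7, 0.6, 0.4]
width: 0.0286
```

Request:
step_arm(
  plan=[
    [[20,-30,0,0,0],[40,-55,0,0,0],[46,-61,0,0,0],[46,-61,0,0,0],[46,-61,0,0,0]],
  ],
)

```text
time: 6.62
tool_pos: [0.5227, -0.213, 0.2467]
ee_rot: [3.14, -0.002, 3.083]
wrist_force: [-0.4, 0.1, 0.1]
width: 0.0281
```

Run:
```python
from h import *
for i in range(2): f=cams.snapshot("wrist")
o=robot.get_obs();print(o["time"],o["tool_pos"],o["ee_rot"],o["wrist_force"],o["width"],o["joint_positions"].round(2))
a=snap("wrist","w5.png")
print(proj(*a[1:],(.527,-.22,.096))*1.5625,proj(*a[1:],(.527,-.22,.034))*1.5625)
cv2.imwrite("pics/w5v.png",cv2.resize(a[0][:,:,::-1],(800,600)))
```

```text
6.7167 [ 0.5225766  -0.21229057  0.24785671] [ 3.14083174e+00 -5.68760376e-04  3.08398819e+00] [-0.66215184 -0.3157461  -0.10120131] 0.028779377519358967 [-0.49  0.12  1.26  0.    1.77 -2.  ]
[393.93810453 298.18820258] [395.71031397 281.38379057]
```

View pics/w5v.png

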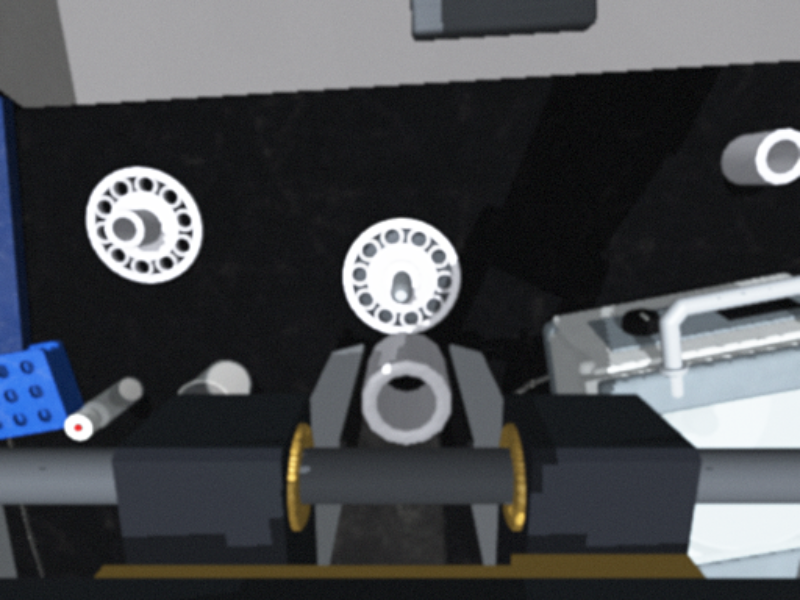

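Shaft tip at (402,293), lower tier centre (402,276), disc hub (126,227), and the held spacer's top ring around (407,401).

Run:
```python
from h import *
m=np.load("pics/w5.npz");a=[m[k] for k in("f","K","A","c")];C=a[1:]
print("tier");rings(*a,.029,(205,130,305,213),150)
print("disc");rings(*a,.008,(45,95,140,190),120)
s=.64
P=lambda u,v,z:onplane(*C,u*s,v*s,z).round(4)
print("tip",P(402,293,.096),"hub",P(126,227,.038),"spacer",P(407,401,.274))
print("beaker,vial",P(190,395,.058),P(78,427,.077))
im=cv2.resize(a[0][150:300,180:330,::-1],(600,600),interpolation=cv2.INTER_CUBIC)
im2=cv2.resize(a[0][130:180,60:110,::-1],(200,200),interpolation=cv2.INTER_CUBIC);im[:200,:200]=im2
cv2.imwrite("pics/w5c.png",im)
```

```text
tier
outer px (np.float64(256.3), np.float64(176.2)) plane [ 0.5233 -0.2161] fitcirc [ 0.5245 -0.2162] 0.046 ext [0.0918 0.0922]
hole px (np.float64(254.3), np.float64(205.0)) plane [ 0.5597 -0.2209] fitcirc [ 0.559  -0.2206] 0.0037 ext [0.0104 0.0051]
hole px (np.float64(262.7), np.float64(203.4)) plane [ 0.5581 -0.2102] fitcirc [ 0.5582 -0.2102] 0.0053 ext [0.0102 0.0108]
hole px (np.float64(246.1), np.float64(201.8)) plane [ 0.555  -0.2308] fitcirc [ 0.555  -0.2308] 0.0052 ext [0.0105 0.0108]
hole px (np.float64(271.4), np.float64(201.3)) plane [ 0.5561 -0.1991] fitcirc [ 0.5551 -0.1987] 0.0041 ext [0.0099 0.0087]
hole px (np.float64(238.3), np.float64(198.4)) plane [ 0.55   -0.2403] fitcirc [ 0.5493 -0.2396] 0.0038 ext [0.0097 0.0094]
hole px (np.float64(277.7), np.float64(195.4)) plane [ 0.5489 -0.191 ] fitcirc [ 0.549 -0.191] 0.0059 ext [0.0123 0.0123]
hole px (np.float64(233.5), np.float64(191.1)) plane [ 0.5404 -0.2455] fitcirc [ 0.5404 -0.2455] 0.0052 ext [0.0106 0.0109]
hole px (np.float64(229.2), np.float64(183.7)) plane [ 0.5307 -0.2501] fitcirc [ 0.5306 -0.2495] 0.0038 e
[... 2569 characters left out ...]
tcirc [ 0.4608 -0.3907] 0.0036 ext [0.0064 0.0099]
hole px (np.float64(66.8), np.float64(132.0)) plane [ 0.4569 -0.4505] fitcirc [ 0.4569 -0.4505] 0.0051 ext [0.0103 0.0103]
hole px (np.float64(108.8), np.float64(125.5)) plane [ 0.452  -0.3967] fitcirc [ 0.452  -0.3967] 0.0051 ext [0.0108 0.0104]
hole px (np.float64(77.1), np.float64(120.2)) plane [ 0.4433 -0.435 ] fitcirc [ 0.4434 -0.435 ] 0.0051 ext [0.0104 0.0105]
hole px (np.float64(93.3), np.float64(117.6)) plane [ 0.4414 -0.4144] fitcirc [ 0.4415 -0.4144] 0.0051 ext [0.0104 0.0104]
tip [ 0.5238 -0.2145  0.096 ] hub [ 0.473  -0.4199  0.038 ] spacer [ 0.5227 -0.2116  0.274 ]
beaker,vial [ 0.6021 -0.3831  0.058 ] [ 0.615  -0.4609  0.077 ]
```

View pics/w5c.png

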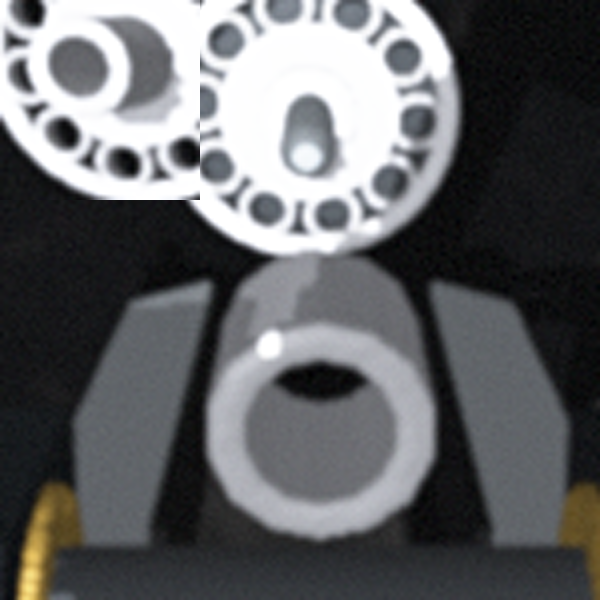

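Request:
step_arm(
  plan=[
    [[2,-4,-35,0,0],[2,-4,-70,0,0],[2,-4,-100,0,0],[2,-4,-125,0,0],[2,-4,-135,0,0],[2,-4,-135,0,0],[2,-4,-135,0,0],[2,-4,-135,0,0]],
  ],
)

```text
time: 7.43
tool_pos: [0.5264, -0.2179, 0.1156]
ee_rot: [-3.14, 0.004, 3.083]
wrist_force: [-0.2, 0.0, 1.1]
width: 0.0283
```

Request:
step_arm(
  plan=[
    [[0,0,-4,0,0],[0,0,-8,0,0],[0,0,-12,0,0],[0,0,-16,0,0],[0,0,-18,0,0],[0,0,-18,0,0],[0,0,-18,0,0]],
  ],
)

```text
time: 8.02
tool_pos: [0.525, -0.2175, 0.0945]
ee_rot: [3.141, -0.001, 3.083]
wrist_force: [0.6, -1.1, -0.5]
width: 0.0284
```

Request:
step_arm(
  plan=[
    [[0,0,-4,0,0],[0,0,-8,0,0],[0,0,-12,0,0],[0,0,-16,0,0],[0,0,-20,0,0],[0,0,-22,0,0],[0,0,-22,0,0],[0,0,-22,0,0]],
  ],
)

```text
time: 8.68
tool_pos: [0.525, -0.2175, 0.0724]
ee_rot: [3.141, -0.001, 3.083]
wrist_force: [-1.2, 0.6, -1.1]
width: 0.0285
```

Request:
step_arm(
  plan=[
    [[0,0,-6,0,0],[0,0,-12,0,0],[0,0,-18,0,0],[0,0,-23,0,0],[0,0,-27,0,0],[0,0,-30,0,0],[0,0,-31,0,0],[0,0,-31,0,0]],
  ],
)

```text
time: 9.35
tool_pos: [0.5251, -0.2177, 0.042]
ee_rot: [-3.142, -0.0, 3.083]
wrist_force: [-1.8, 1.8, 2.3]
width: 0.0287
```

Request:
step_arm(
  plan=[
    [[0,0,-1,0,0],[0,0,-1,0,0],[0,0,-1,0,0]],
  ],
)

```text
time: 9.6
tool_pos: [0.5251, -0.2177, 0.042]
ee_rot: [-3.141, 0.0, 3.083]
wrist_force: [-4.9, 2.3, 5.8]
width: 0.0287
```

Request:
step_arm(
  plan=[
    [[0,0,0,0,35],[0,0,0,0,45],[0,0,0,0,55],[0,0,0,0,65],[0,0,0,0,65],[0,0,0,0,65]],
  ],
)

```text
time: 10.1
tool_pos: [0.5252, -0.2176, 0.0406]
ee_rot: [3.141, -0.0, 3.083]
wrist_force: [0.5, -0.1, 0.1]
width: 0.0601
```

Request:
step_arm(
  plan=[
    [[0,0,20,0,65],[0,0,60,0,65],[0,0,100,0,65],[0,0,140,0,65],[0,-20,180,0,65],[-10,-50,206,0,65],[-20,-80,206,0,65],[-30,-110,206,0,65]],
  ],
)

```text
time: 10.77
tool_pos: [0.496, -0.3295, 0.2508]
ee_rot: [-3.137, 0.006, 3.084]
wrist_force: [-0.6, -0.1, -0.1]
width: 0.0609
```

Request:
step_arm(
  plan=[
    [[-10,-30,0,0,65],[-20,-60,0,0,65],[-22,-90,0,0,65],[-22,-93,0,0,65],[-22,-93,0,0,65],[-22,-93,0,0,65]],
  ],
)

```text
time: 11.27
tool_pos: [0.4733, -0.4202, 0.2464]
ee_rot: [3.14, -0.0, 3.083]
wrist_force: [0.6, -0.4, 0.5]
width: 0.061
```

Run:
```python
from h import *
for i in range(2): f=cams.snapshot("wrist")
o=robot.get_obs();print(o["time"],o["tool_pos"],o["ee_rot"],o["wrist_force"],o["width"],o["joint_positions"].round(2))
a=snap("wrist","w6.png")
print(proj(*a[1:],(.525,-.216,.068))*1.5625,proj(*a[1:],(.474,-.421,.038))*1.5625)
cv2.imwrite("pics/w6v.png",cv2.resize(a[0][:,:,::-1],(800,600)))
```

```text
11.3667 [ 0.47370539 -0.41937768  0.24710728] [3.14121527e+00 3.94097100e-04 3.08433972e+00] [-1.27475152  0.38524483 -0.35975852] 0.06115348192100388 [-0.81  0.27  1.08  0.    1.79 -2.33]
[688.20507625 336.47774008] [403.27058689 276.49113721]
```

View pics/w6v.png

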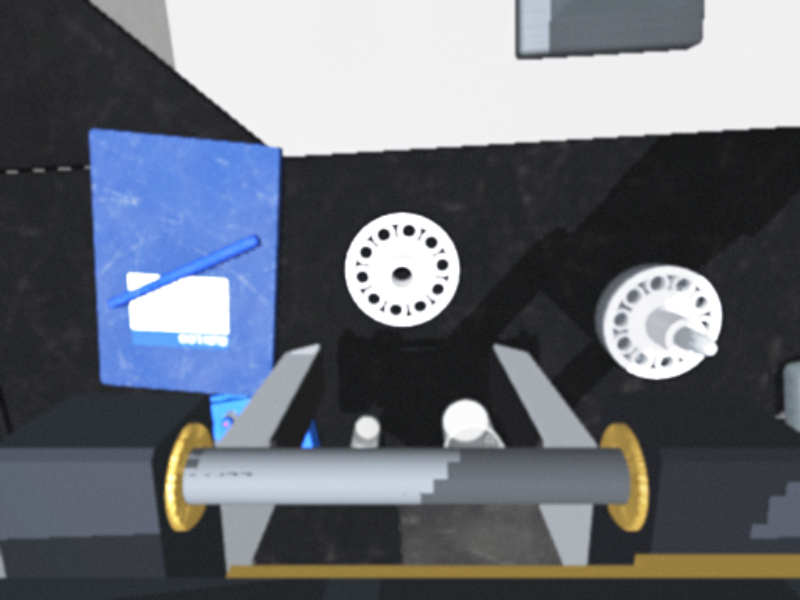

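Spacer is on the shaft with the shaft protruding at (705,345), and the disc hub is at (402,273).

Run:
```python
from h import *
m=np.load("pics/w6.npz");a=[m[k] for k in("f","K","A","c")]
def holes(a,z,box,thr,c0,r=.036):
    u0,v0,u1,v1=box;k=4
    g=cv2.resize(cv2.cvtColor(a[0],cv2.COLOR_RGB2GRAY)[v0:v1,u0:u1],None,fx=k,fy=k,interpolation=cv2.INTER_CUBIC)
    cs,_=cv2.findContours((g<thr).astype(np.uint8),cv2.RETR_LIST,cv2.CHAIN_APPROX_NONE);P=[]
    for q in cs:
        ar=cv2.contourArea(q)
        if 20*16<ar<120*16:
            x,y=cv2.fitEllipse(q)[0];p=onplane(*a[1:],(x+.5)/k-.5+u0,(y+.5)/k-.5+v0,z)[:2]
            if abs(np.linalg.norm(p-c0)-r)<.006:P.append(p)
    P=np.array(P,np.float32);b=np.linalg.lstsq(np.c_[2*P,np.ones(len(P))],(P**2).sum(1),rcond=None)[0]
    print(len(P),b[:2].round(4),np.sqrt(b[2]+b[:2]@b[:2]).round(4))
holes(a,.008,(215,128,302,215),120,[.474,-.421])
print("outer");rings(*a,.008,(215,128,302,215),120)
m=np.load("pics/w5.npz");a=[m[k] for k in("f","K","A","c")]
holes(a,.008,(45,95,140,190),120,[.474,-.421]);holes(a,.029,(205,130,305,213),150,[.525,-.216])
```

```text
10 [ 0.4738 -0.4226] 0.0334
outer
outer px (np.float64(257.0), np.float64(172.2)) plane [ 0.4728 -0.4225] fitcirc [ 0.4741 -0.4226] 0.0476 ext [0.0957 0.0952]
hole px (np.float64(252.9), np.float64(197.8)) plane [ 0.5064 -0.4299] fitcirc [ 0.5064 -0.4299] 0.0043 ext [0.0082 0.0092]
hole px (np.float64(268.5), np.float64(195.4)) plane [ 0.5044 -0.4094] fitcirc [ 0.5045 -0.4094] 0.0042 ext [0.0081 0.0092]
hole px (np.float64(238.8), np.float64(190.7)) plane [ 0.4958 -0.4477] fitcirc [ 0.4959 -0.4477] 0.0042 ext [0.0084 0.0092]
hole px (np.float64(279.8), np.float64(184.6)) plane [ 0.4908 -0.3939] fitcirc [ 0.4908 -0.3939] 0.0043 ext [0.0084 0.0089]
hole px (np.float64(231.5), np.float64(176.8)) plane [ 0.477  -0.4558] fitcirc [ 0.477  -0.4558] 0.0043 ext [0.0086 0.0088]
hole px (np.float64(256.8), np.float64(174.8)) plane [ 0.4762 -0.423 ] fitcirc [ 0.4763 -0.423 ] 0.0064 ext [0.011  0.0153]
hole px (np.float64(282.7), np.float64(169.0)) plane [ 0.4707 -0.3893] fitcirc [ 0.4707 -0.3893] 0.0044 ext [0.0088 0.0088]
hole px (np.float64(233.8), np.float64(161.0)) plane [ 0.4568 -0.4512] fitcirc [ 0.4568 -0.4512] 0.0044 ext [0.0088 0.0091]
hole px (np.float64(275.6), np.float64(154.7)) plane [ 0.4519 -0.3975] fitcirc [ 0.4519 -0.3975] 0.0044 ext [0.0087 0.009 ]
hole px (np.float64(245.2), np.float64(149.7)) plane [ 0.4432 -0.4358] fitcirc [ 0.4433 -0.4358] 0.0044 ext [0.0089 0.0093]
hole px (np.float64(261.3), np.float64(147.2)) plane [ 0.4413 -0.4152] fitcirc [ 0.4413 -0.4152] 0.0045 ext [0.0088 0.0093]
10 [ 0.474  -0.4222] 0.0336
10 [ 0.5251 -0.2154] 0.0337
```

Request:
step_arm(
  plan=[
    [[0,-4,-40,0,65],[0,-4,-80,0,65],[0,-4,-120,0,65],[0,-4,-160,0,65],[0,-4,-195,0,65],[0,-4,-218,0,65],[0,-4,-229,0,65],[0,-4,-231,0,65]],
  ],
)

```text
time: 12.08
tool_pos: [0.4723, -0.4222, 0.013]
ee_rot: [3.138, -0.004, 3.084]
wrist_force: [0.1, 0.2, 0.1]
width: 0.061
```

Request:
step_arm(
  plan=[
    [[0,0,0,0,65],[0,0,0,0,65],[0,0,0,0,0],[0,0,0,0,0],[0,0,0,0,0],[0,0,0,0,0],[0,0,0,0,0],[0,0,0,0,0]],
  ],
)

```text
time: 12.75
tool_pos: [0.4734, -0.4244, 0.0163]
ee_rot: [3.141, 0.0, 3.083]
wrist_force: [0.0, 1.4, 2.5]
width: 0.0291
```

Request:
step_arm(
  plan=[
    [[0,0,0,0,0],[0,0,0,0,0],[0,0,0,0,0],[0,0,0,0,0]],
  ],
)

```text
time: 13.08
tool_pos: [0.4734, -0.4244, 0.0163]
ee_rot: [3.141, 0.0, 3.083]
wrist_force: [-0.3, 2.0, 4.9]
width: 0.0293
```

Request:
step_arm(
  plan=[
    [[0,0,15,0,0],[0,0,45,0,0],[0,0,80,0,0],[0,0,120,0,0],[5,20,155,0,0],[12,50,174,0,0],[20,80,174,0,0],[28,110,174,0,0]],
  ],
)

```text
time: 13.75
tool_pos: [0.5019, -0.3149, 0.1915]
ee_rot: [-3.139, 0.003, 3.081]
wrist_force: [-0.0, 0.3, -2.5]
width: 0.0292
```

Request:
step_arm(
  plan=[
    [[7,30,0,0,0],[14,60,0,0,0],[20,82,0,0,0],[23,95,0,0,0],[23,97,0,0,0],[23,97,0,0,0],[23,97,0,0,0]],
  ],
)

```text
time: 14.33
tool_pos: [0.5239, -0.2188, 0.1894]
ee_rot: [-3.141, -0.001, 3.082]
wrist_force: [-0.3, -1.0, -1.1]
width: 0.0292
```

Run:
```python
from h import *
for i in range(2): f=cams.snapshot("wrist")
o=robot.get_obs();print(o["time"],o["tool_pos"],o["ee_rot"],o["wrist_force"],o["width"])
a=snap("scene","s7.png");w=snap("wrist","w7.png");
im=np.hstack([cv2.resize(w[0][180:330,160:360],(400,300)),cv2.resize(a[0][150:300,180:380],(400,300))])
cv2.imwrite("pics/v7.png",im[:,:,::-1])
```

```text
14.4333 [ 0.52382661 -0.21909637  0.18952158] [-3.14112533e+00 -4.55958112e-04  3.08091623e+00] [ 0.57720629 -0.18593183 -1.90134197] 0.02924969684629471
att [-2.04406982  0.02577505 -0.6525777 ]
```

View pics/v7.png

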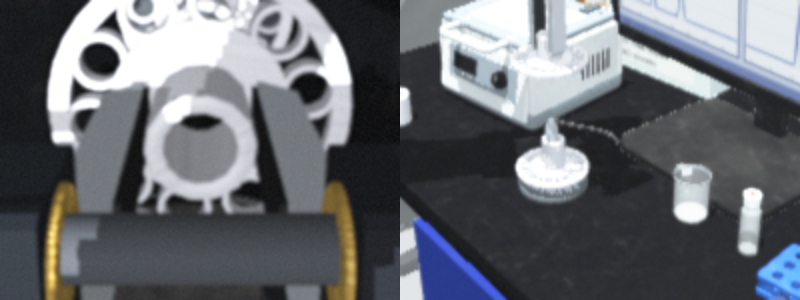

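The disc is held level over the shaft, and the spacer is seated on the stand. Lowering the disc now.

Request:
step_arm(
  plan=[
    [[1,1.5,-20,0,0],[1,1.5,-40,0,0],[1,1.5,-58,0,0],[1,1.5,-66,0,0],[1,1.5,-70,0,0],[1,1.5,-74,0,0],[1,1.5,-78,0,0],[1,1.5,-80,0,0]],
  ],
)

```text
time: 15.2
tool_pos: [0.5256, -0.2165, 0.1104]
ee_rot: [-3.141, 0.001, 3.083]
wrist_force: [0.2, -1.3, -1.2]
width: 0.0291
```

Request:
step_arm(
  plan=[
    [[0,0,-3,0,0],[0,0,-6,0,0],[0,0,-9,0,0],[0,0,-12,0,0],[0,0,-14,0,0],[0,0,-14,0,0],[0,0,-14,0,0]],
  ],
)

```text
time: 15.78
tool_pos: [0.5251, -0.216, 0.0957]
ee_rot: [3.141, -0.0, 3.083]
wrist_force: [-0.1, 0.4, -0.8]
width: 0.0294
```

Request:
step_arm(
  plan=[
    [[0,-1,-3,0,0],[0,-1,-6,0,0],[0,-1,-9,0,0],[0,-1,-11,0,0],[0,-1,-11.5,0,0],[0,-1,-11.5,0,0],[0,-1,-11.5,0,0]],
  ],
)

```text
time: 16.37
tool_pos: [0.5252, -0.2171, 0.0844]
ee_rot: [3.142, 0.0, 3.083]
wrist_force: [-0.6, 0.4, -0.7]
width: 0.0293
```

Request:
step_arm(
  plan=[
    [[0,0,-0.7,0,0],[0,0,-1.3,0,0],[0,0,-1.3,0,0],[0,0,-1.3,0,0]],
  ],
)

```text
time: 16.7
tool_pos: [0.5253, -0.2172, 0.0843]
ee_rot: [-3.141, 0.001, 3.083]
wrist_force: [-1.9, 1.4, 5.4]
width: 0.0292
```

Request:
step_arm(
  plan=[
    [[0,0,0,0,35],[0,0,0,0,45],[0,0,0,0,60],[0,0,0,0,65],[0,0,0,0,65],[0,0,0,0,65]],
  ],
)

```text
time: 17.2
tool_pos: [0.5251, -0.2171, 0.0827]
ee_rot: [3.141, -0.0, 3.083]
wrist_force: [-0.9, 0.4, 0.3]
width: 0.0603
```

Request:
step_arm(
  plan=[
    [[0,0,20,0,65],[0,0,50,0,65],[0,0,90,0,65],[0,0,130,0,65],[0,0,170,-0.1,65],[0,30,200,-0.2,65],[0,60,216,-0.3,65],[0,90,216,-0.4,65]],
  ],
)

```text
time: 17.87
tool_pos: [0.5267, -0.1271, 0.305]
ee_rot: [3.14, 0.01, 2.676]
wrist_force: [1.1, 0.3, -0.4]
width: 0.0612
```

Request:
step_arm(
  plan=[
    [[0,30,0,-0.12,65],[0,60,0,-0.24,65],[0,85,0,-0.36,65],[0,97,0,-0.48,65],[5,97,0,-0.6,65],[5,97,0,-0.72,65],[5,97,0,-0.84,65],[5,97,0,-0.96,65]],
  ],
)

```text
time: 18.53
tool_pos: [0.5302, -0.0298, 0.2989]
ee_rot: [-3.142, 0.0, 1.717]
wrist_force: [0.3, 1.0, -1.0]
width: 0.0613
```

Request:
step_arm(
  plan=[
    [[0,0,0,-0.03,65],[0,0,0,-0.03,65],[0,0,0,-0.03,65]],
  ],
)

```text
time: 18.78
tool_pos: [0.5302, -0.0301, 0.2989]
ee_rot: [3.142, -0.0, 1.694]
wrist_force: [-0.1, -0.5, 1.1]
width: 0.0612
```

Run:
```python
from h import *
for i in range(2): f=cams.snapshot("wrist")
o=robot.get_obs();print(o["time"],o["tool_pos"],o["ee_rot"],o["wrist_force"],o["width"],o["joint_positions"].round(2))
a=snap("wrist","w8.png");b=snap("scene","s8.png");snap("side","d8.png")
im=np.hstack([cv2.resize(a[0],(512,384)),cv2.resize(b[0][170:270,210:285],(288,384))])
cv2.imwrite("pics/v8.png",im[:,:,::-1])
print(proj(*a[1:],(.530,-.003,.128)),proj(*a[1:],(.525,-.216,.106)))
```

```text
18.8833 [ 0.53016887 -0.03014993  0.2989855 ] [3.14155992e+00 2.78018371e-05 1.69353900e+00] [-0.07188692  0.16627464 -0.17044076] 0.06083220205141268 [-0.16  0.05  1.23 -0.    1.86 -0.29]
att [-2.04406982  0.02577505 -0.6525777 ]
att [-2.08979177 -0.01902353 -0.44870126]
[263.83920609 157.23625716] [239.01864313 320.12604268]
```

View pics/v8.png

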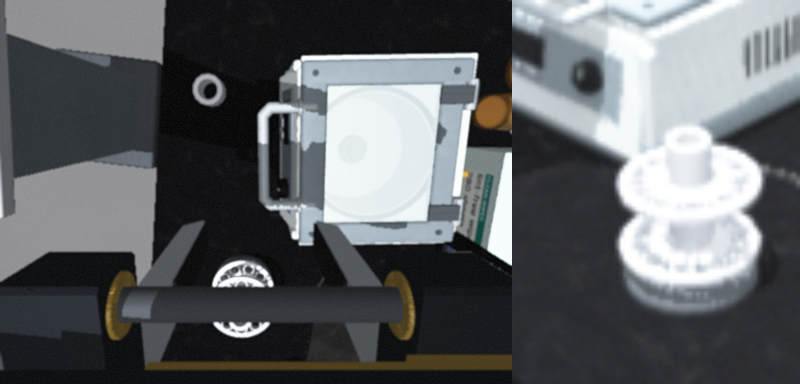

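The upper tier sits level on the spacer. In the wrist view the lid bar is vertical at u≈264, v 107–207, so the yaw is aligned.

Run:
```python
from h import *
m=np.load("pics/w8.npz");a=[m[k] for k in("f","K","A","c")];C=a[1:]
g=cv2.cvtColor(a[0],cv2.COLOR_RGB2GRAY).astype(float)
for v in(122,135,150,165,180,192):
    r=g[v,250:285]; t=85
    i=np.where(r>t)[0]; l,rr=i[0]+250-.5,i[0]+250
    j=i[0]
    while r[j]>t and j<34:j+=1
    R_=j+250-.5; print(v,l,R_,onplane(*C,(l+R_)/2,v,.128).round(4),r[5:25].astype(int).tolist())
print(g[95:115,264].astype(int),g[198:216,264].astype(int))
# hinge-side & lid corners: 
for n,u,v in(("fl",300,57),("fr",300,244),("bl",478,53)): print(n,onplane(*C,u,v,.134).round(4))
```

```text
122 256.5 268.5 [0.524  0.0332 0.128 ] [5, 28, 92, 165, 204, 229, 240, 244, 241, 234, 214, 189, 149, 88, 36, 11, 10, 9, 8, 11]
135 257.5 268.5 [0.5262 0.0201 0.128 ] [5, 15, 83, 159, 203, 226, 238, 243, 241, 233, 218, 190, 154, 95, 40, 14, 10, 10, 8, 10]
150 258.5 267.5 [0.5282 0.0045 0.128 ] [12, 13, 40, 78, 105, 116, 128, 140, 142, 140, 133, 123, 107, 69, 28, 13, 13, 20, 18, 15]
165 258.5 267.5 [ 0.5301 -0.0114  0.128 ] [20, 20, 31, 64, 98, 115, 122, 137, 145, 141, 135, 123, 111, 78, 38, 10, 14, 14, 15, 13]
180 258.5 267.5 [ 0.5322 -0.0276  0.128 ] [13, 18, 24, 56, 90, 111, 123, 136, 144, 143, 135, 124, 111, 78, 42, 18, 20, 18, 25, 18]
192 259.5 268.5 [ 0.5349 -0.0407  0.128 ] [16, 18, 24, 47, 85, 111, 123, 135, 141, 143, 137, 121, 115, 87, 54, 27, 19, 22, 17, 22]
[ 12   6  14  12  13  14  15   6  12  26  66 116 165 194 215 226 234 238
 242 242] [141 143 145 136 127 118 105  92  70  38  20  14  11  16  16  17  17  20]
fl [0.5528 0.0994 0.134 ]
fr [ 0.582  -0.0934  0.134 ]
bl [0.7249 0.1242 0.134 ]
```

Request:
step_arm(
  plan=[
    [[-2,15,-20,0.02,30],[-2,29,-50,0.02,30],[-2,29,-80,0.02,30],[-2,29,-110,0.02,30],[-2,29,-125,0.02,30],[-2,29,-125,0.02,30],[-2,29,-125,0.02,30],[-2,29,-125,0.02,30]],
  ],
)

```text
time: 19.7
tool_pos: [0.5291, -0.0013, 0.1758]
ee_rot: [3.139, 0.001, 1.713]
wrist_force: [0.3, -0.4, -0.1]
width: 0.028
```

Run:
```python
from h import *
for i in range(2): f=cams.snapshot("wrist")
o=robot.get_obs();print(o["time"],o["tool_pos"],o["ee_rot"],o["wrist_force"],o["width"])
a=snap("wrist","w9.png");C=a[1:]
cv2.imwrite("pics/v9.png",cv2.resize(a[0][:,:,::-1],(800,600)))
g=cv2.cvtColor(a[0],cv2.COLOR_RGB2GRAY).astype(int)
for v in (160,175,190,205):
    j=np.where((g[v,235:300]>75))[0]+235; print(v,j)
```

```text
19.8 [ 0.52943096 -0.00130595  0.1764103 ] [3.13745402e+00 1.02929770e-03 1.71273703e+00] [ 0.14390482 -0.48563055  0.43684509] 0.02834277704692105
160 [253 254 255 256 257 258 259 260 261 262 263 264 265 266 267 268 284 285
 287]
175 [253 254 255 256 257 258 259 260 261 262 263 264 265 266 267 268 283 284
 285 287]
190 [253 254 255 256 257 258 259 260 261 262 263 264 265 266 267 283 284 285
 286]
205 [253 254 255 256 257 258 259 260 261 262 263 264 265 266 267 283 284 285]
```

View pics/v9.png

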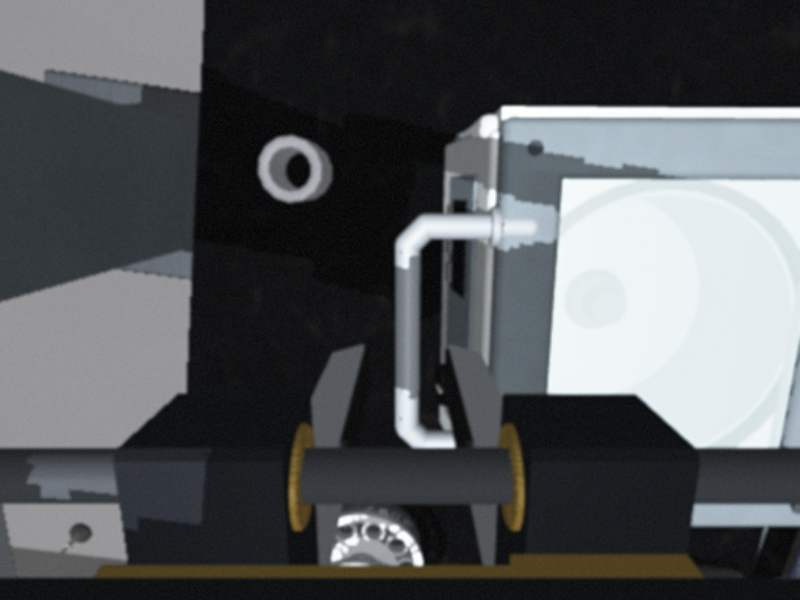

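Fingers straddle the bar centrally (bar u≈407, finger gap centred on 407).

Request:
step_arm(
  plan=[
    [[-0.5,0,-25,0,30],[-0.5,0,-45,0,30],[-0.5,0,-60,0,30],[-0.5,0,-66,0,30],[-0.5,0,-66,0,30],[-0.5,0,-66,0,30]],
  ],
)

```text
time: 20.35
tool_pos: [0.5283, -0.0012, 0.1091]
ee_rot: [3.14, 0.0, 1.713]
wrist_force: [-0.5, 0.2, 0.4]
width: 0.0283
```

Request:
step_arm(
  plan=[
    [[0,0,0,0,0],[0,0,0,0,0],[0,0,0,0,0],[0,0,0,0,0],[0,0,0,0,0],[0,0,0,0,0],[0,0,0,0,0]],
  ],
)

```text
time: 20.93
tool_pos: [0.5302, -0.001, 0.1095]
ee_rot: [3.135, 0.001, 1.713]
wrist_force: [4.2, -0.3, 0.3]
width: 0.0102
```

Request:
step_arm(
  plan=[
    [[1,0,11,0,0],[2,0,22,0,0],[3.5,0.4,33,0,0],[5.5,0.7,44,0,0],[8,1,55,0,0],[11.3,1.5,66,0,0],[15,2,76,0,0],[19,2.7,86.6,0,0]],
  ],
)

```text
time: 21.6
tool_pos: [0.5472, 0.0012, 0.1939]
ee_rot: [-3.142, 0.001, 1.712]
wrist_force: [5.3, -1.0, -6.4]
width: 0.01
```

Request:
step_arm(
  plan=[
    [[5.5,0.7,10,0,0],[11,1.5,20,0,0],[17,2.3,29.4,0,0],[23,3.2,38.6,0,0],[29.8,4.2,47.4,0,0],[37,5.2,56,0,0],[44.5,6.4,64,0,0],[52.5,7.5,71.7,0,0]],
  ],
)

```text
time: 22.27
tool_pos: [0.5964, 0.008, 0.2669]
ee_rot: [-3.134, 0.001, 1.711]
wrist_force: [-7.2, -3.3, 3.6]
width: 0.01
```

Request:
step_arm(
  plan=[
    [[8,1.2,7.2,0,0],[17,2.5,14,0,0],[26,3.8,20.3,0,0],[35.3,5.2,26.2,0,0],[45,6.6,31.5,0,0],[51.5,7.5,34.8,0,0],[58,8.5,37.5,0,0],[62,9,39.2,0,0]],
  ],
)

```text
time: 22.93
tool_pos: [0.6597, 0.0167, 0.3088]
ee_rot: [-3.14, 0.003, 1.711]
wrist_force: [-5.3, -2.2, 7.6]
width: 0.01
```

Request:
step_arm(
  plan=[
    [[3,0.5,1.2,0,0],[6,1,2.4,0,0],[6,1,2.4,0,0],[6,1,2.4,0,0],[6,1,2.4,0,0]],
  ],
)

```text
time: 23.35
tool_pos: [0.6657, 0.0176, 0.311]
ee_rot: [-3.141, 0.003, 1.711]
wrist_force: [-3.7, -3.3, 6.2]
width: 0.0101
```

Run:
```python
from h import *
o=robot.get_obs();print(o["time"],o["tool_pos"],o["ee_rot"],o["wrist_force"],o["width"],o["qvel"].round(3))
p=np.array(o["tool_pos"]); b=p+[0,0,.019]
d=np.array([.9895,.1445]); h=np.array([.5302,-.001])+.213*d; h0=.1285
r=(h-b[:2])@d; u=b[2]-h0; print("angle",np.degrees(np.arctan2(u,r)),"rad",np.arctan2(u,r),"radius",np.hypot(r,u), "lat",(b[:2]-h)@[-d[1],d[0]])
a=snap("scene","s10.png");w=snap("side","d10.png")
im=np.hstack([cv2.resize(a[0][80:280,150:350],(400,400)),cv2.resize(w[0][80:280,150:350],(400,400))])
cv2.imwrite("pics/v10.png",im[:,:,::-1])
```

```text
23.35 [0.66574586 0.01756715 0.31099798] [-3.14148394e+00  2.78763072e-03  1.71072882e+00] [-3.69823046 -3.27646488  6.23603987] 0.01009867552905546 [ 0.    -0.001  0.002 -0.    -0.    -0.001]
angle 69.28689867311026 rad 1.2092845103414642 radius 0.21542218202066135 lat -0.0012141779789856567
att [-2.04406982  0.02577505 -0.6525777 ]
att [-2.08979177 -0.01902353 -0.44870126]
```

View pics/v10.png

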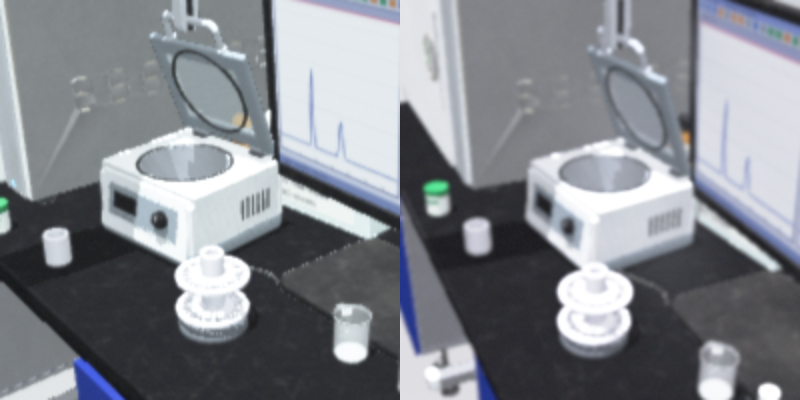

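Request:
step_arm(
  plan=[
    [[0,0,0,0,0],[0,0,0,0,0],[0,0,0,0,0],[0,0,0,0,0]],
  ],
)

```text
time: 23.78
tool_pos: [0.6657, 0.0176, 0.311]
ee_rot: [-3.141, 0.003, 1.711]
wrist_force: [-4.4, -3.1, 5.9]
width: 0.01
```

Run:
```python
from bench import robot
print(robot.close_job())
```

```text
the job is handed in; nothing more can be done
None
```

The rotor is assembled, the lid is held open at about 69° in the gripper, and I handed the job in at about 24 s. The hand-in reported no verdict.

- **Rotor:** I lowered the smaller spacer down the shaft until it pressed lightly on the boss, then let go. I did the same with the upper tier, hub up, onto the spacer. The last scene and side pictures show both level on the shaft.
- **Lid:** I took it by the front bar and raised it along its arc. My last check from the tool pose gives about 69.3° (1.21 rad), with the arm still and the fingers 10 mm apart on the bar.
- **Bystanders:** I saw no disturbance of the beaker, jar or vial in the pictures, but I did not measure them again at the end.

**Checks that failed or disagreed:**
- On the first try at the spacer, the gripper's body pressed the lid bar at about 12–15 N. I backed off and turned the jaws.
- The final radius from the hinge came out at 215 mm, not the stated 213 mm, with about 6–8 N of residual wrist force. That puts the angle within about 1°.
- My first estimate of the bar from the fixed cameras was wrong by about 20 mm and 12° in yaw. I replaced it with a wrist-camera measurement. That used the stated bar height of 128 mm. The only two-view check on it was those rough first points, which came out between 108 and 135 mm.

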